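# Clear and nest the turned tool pots

### The job

Tidy the three turned wooden tool pots on the carving bench: take the round offcut out of the largest pot and put it in the scrap box, then set the middle pot inside the largest where it stands, and last the smallest inside the middle one, each upright and fully home on the floor of the pot around it. Lower the pots in rather than dropping them, and leave the largest pot and the other tools and materials where they are.

Things in the scene. Friction and masses are not known exactly. Their poses are not given: they have to be found in the camera images.
- pot_large: largest tool pot: dark brown turned wood, open top, round and widening slightly upward; outside diameter 75 mm at the foot and 83 mm at the rim, 64 mm tall, wall 4 mm, floor 10 mm thick (inside diameter about 68 mm at the floor, 75 mm at the mouth). Loose, stands upright on the bench. Origin: centre of its underside, z up its axis
- pot_middle: middle tool pot: mid-brown turned wood, same form; outside diameter 60 mm at the foot and 65 mm at the rim, 82 mm tall, wall 4 mm, floor 10 mm thick (inside diameter about 53 mm at the floor, 57 mm at the mouth). Loose, stands upright on the bench, empty. Its rim stands 28 mm above the largest pot's rim when nested. Origin: centre of its underside, z up its axis
- pot_small: smallest tool pot: reddish-brown (terracotta-coloured) slim pot, same form; outside diameter 45 mm at the foot and 49 mm at the rim, 100 mm tall, wall 4 mm. Loose, stands upright on the bench, empty. Its rim stands 28 mm above the middle pot's rim when nested. Origin: centre of its underside, z up its axis
- offcut_center (a point): middle of the offcut: a pale wooden dowel offcut, 30 mm diameter and 88 mm long, standing upright on the floor of the largest pot so that its top stands 34 mm above that pot's rim; this point is its centre, 44 mm from either end, z along its axis
- scrap_box: scrap box: open plywood box, fixed to the bench, outside 160 mm (its x) by 200 mm (its y) by 55 mm tall, walls and floor 8 mm, with two small flat wood scraps lying along its inner edges. Origin: centre of its underside, z up
- chisel_yellow: bystander: chisel with a yellow handle, about 250 mm long, lying flat, origin under its middle
- chisel_wood: bystander: chisel with a wooden handle, about 250 mm long, lying flat, origin under its middle
- mallet: bystander: wooden carver's mallet lying on its side, head 70 x 110 x 60 mm centred 100 mm along its x from the origin, handle toward -x, 265 mm long over all
- sanding_block: bystander: cork sanding block 75 x 45 x 25 mm, origin under its middle
- glue_jar: bystander: white jar with an orange cap, 54 mm diameter, 75 mm tall, origin under its middle
- carved_spoon: bystander: pale carved wooden spoon 190 mm long lying flat
There are look-alikes about, which are no part of the job. What is shaped like the part that bears offcut_center but black or green is not meant. What is shaped like the pot_small but yellow is not meant.

How it is judged:
On the way, in this order (a step that is already met when the one before it is completed fails the run):
1. the offcut is in the scrap box (x of offcut_center in the frame of scrap_box between -0.072 and 0.072 m and y of offcut_center in the frame of scrap_box between -0.092 and 0.092 m and z of offcut_center in the frame of scrap_box below 0.075 m), for 0.2 s.
2. the middle pot stands inside the largest, on its floor (horizontal distance between pot_middle and pot_large below 0.008 m and z of pot_middle in the frame of pot_large between 0.006 and 0.014 m and angle between pot_middle's own z axis and vertical below 0.08 rad), for 0.2 s.
3. the smallest pot stands inside the middle one, on its floor (horizontal distance between pot_small and pot_middle below 0.008 m and z of pot_small in the frame of pot_middle between 0.006 and 0.014 m and angle between pot_small's own z axis and vertical below 0.08 rad), for 0.2 s.
At the end, for the whole second after the job is handed in: Offcut in the scrap box (centre inside the walls, under 75 mm up); middle pot in the largest and smallest in the middle, feet 6 to 14 mm above the outer pot's underside, centred within 8 mm, upright within 0.08 rad; largest upright on the bench within 50 mm of its start; pots at rest (all of step 1 and all of step 2 and all of step 3 and angle between pot_large's own z axis and vertical below 0.05 rad and height (world z) of pot_large below 0.004 m and distance of pot_large from where it was at the start of the episode below 0.05 m and linear speed of each of pot_large, pot_middle, pot_small below 0.02 m/s); the robot touches nothing.
It fails at once if the largest pot is shoved or carried more than 50 mm from its place, or tipped (distance of pot_large from where it was at the start of the episode above 0.05 m or angle between pot_large's own z axis and vertical above 0.35 rad).
It fails at once if a pot is dropped into another (faster than 0.7 m/s) ((horizontal distance between pot_middle and pot_large below 0.02 m and z of pot_middle in the frame of pot_large below 0.06 m and linear speed of pot_middle above 0.7 m/s) or (horizontal distance between pot_small and pot_middle below 0.02 m and z of pot_small in the frame of pot_middle below 0.06 m and linear speed of pot_small above 0.7 m/s)).
It fails at once if another tool or jar is moved by more than 40 mm (distance of any of chisel_yellow, chisel_wood, mallet, sanding_block, glue_jar, carved_spoon from where it was at the start of the episode above 0.04 m).
It also fails if it takes over 72 s, if anything falls off the work surface, if the arm or the gripper's body presses on something with over 40 N, if the wrist force passes 120 N, or if a joint passes its speed limit or range.

### The arm

A 6-joint arm with a two-finger parallel gripper is mounted at the origin on the work surface. World frame = base frame: x ahead of the robot, y to its left, z up, the work surface at z = 0. Lengths are in m, angles in rad, forces in N, time in s.
With the tool pointing down it reaches from about 0.225 to 0.875 m from the base axis. Payload 3.4 kg.
Tool frame: the origin (TCP) lies at the very end of the fingers, on their centre line; the grasp point (between the pads) lies 19 mm behind it; z points along the fingers, x is the direction in which the jaws open and shut, and the axes are right-handed (so a half turn about z gives the same grasp; the last joint's range is limited). The gripper opens to 85 mm and grips with 20 to 120 N. Pads are 22 mm wide; open, the fingers measure 114 mm over their backs; the gripper's body (76 mm by 85 mm) begins 54 mm behind the grasp point. The pads swing forward as they close: fully open they stand 13 mm farther back than shut.
Start: joints at [1.013, 0.276, 1.505, -0, 1.361, -0.121], TCP at [0.243, 0.521, 0.206] pointing down, gripper open.
Joint ranges: [-2.89, 2.89], [-0.75, 2.08], [0.22, 2.7], [-1.18, 4.32], [0.11, 2.71], [-2.7, 2.7]. Speed limits (rad/s): [2.57, 2.57, 3.14, 3.14, 3.14, 3.14].

### API

Orientations are given as a unit quaternion [w, x, y, z].
In Python, from rig import manip gives the robot as it stands.
- The arm moves only by the tool carry_out, never from a script. Its argument "series" is a list of rows, each a list of 2 entries, a list of its own where there are three numbers: the shift along the tool's x, y, z in mm, then the turn about the tool's z in degrees. A call has 1 to 10 rows; each row shifts and turns the pose as measured when the row begins, along the tool's axes as they then stand; what a row does not reach is not made up. A row lasts 1/12 s, in which the tool goes at most 41.7 mm and 7.16 degrees, less where a joint would pass 70% of its speed; a pose out of reach is approached as far as the arm can. A call is refused whole if a number of a shift passes 41.7 or a number of a turn 7.16, either way. A call with a gripper value outside its range is refused whole. "fingers" is the finger opening in mm, from 0 to 85.4, set as the call begins (left out, the last holds). The fingers move at their own pace and stop on an object; "squeeze" is the grip in N (left out, the last holds). Time passes only in rows, so rows that do not move let the fingers close. It gives the time, the measured TCP pose, the force and the opening at its end, in the units of the state.
- manip.get_state(): the state, without advancing time (a new reading comes with each control period).
- manip.get_image(name): name is "scene" or "top" or "wrist"; returns a dict with "frame" (400x640x3 uint8, blue, green, red), "K" (3x3 intrinsics, pixels), "rvec" (rotation vector, rad) and "tvec" (3), from world to camera coordinates, as OpenCV has them; the wrist camera has in their place "mount" (4x4, takes a point from camera to tool coordinates, whose origin is the TCP and whose axes are the tool frame's). Camera axes: x right, y down, z forward; pixel columns grow to the right and rows downward; lengths in m; the calibration is good to about 2 mm. The wrist camera is an equidistant fisheye: a pixel r from the principal point sees the ray r / f radians off the axis. A picture is of the moment at which its call begins: read the wrist's pose just before it. There is no depth.
- manip.sign_off(): hands the job in, once; it reports no verdict.
The state is a dict: "clock": time; "qpos": joint angles; "qd": joint speeds; "effort": joint torques, N m; "position": TCP position; "ee_rot": TCP orientation; "contact_force": force on the tool from outside, world axes, zero at the start; "moment": the same for the moment, N m; "width": finger opening in m.
Only numpy, scipy, OpenCV 4.12 (cv2) and the standard library are available. Lean on these libraries where they do the work, as an engineer would, in place of code of your own. Each camera call takes 0.05 s, during which the arm holds its last target. There are 200 camera calls.

## Working session

There is one attempt and no reset: what is moved stays moved. The work goes in short steps, Python scripts to look and compute and a tool call to move; the robot and the scene stay as the last step left them, time stands still between calls to the robot, and variables do not carry over. Pictures are saved under pics/ and viewed, about 8 in all and at most 12, crops included, and the job is handed in when it is done.

Besides the shell and the picture viewer there is one more tool, called by a JSON object that holds its "method" and its "body". carry_out: Moves the arm, as the interface text tells. Its arguments: {"type":"object","properties":{"series":{"type":"array","items":{"type":"array"}},"fingers":{"type":"number"},"squeeze":{"type":"number"}},"required":["series"]}

```bash
mkdir -p pics; cat > h.py <<'E'
import numpy as np, cv2
from rig import manip
def proj(im,P):
    return cv2.projectPoints(np.array(P,float).reshape(-1,1,3),im["rvec"],im["tvec"],im["K"],None)[0].reshape(-1,2)
def ray(im,uv):
    R=cv2.Rodrigues(np.array(im["rvec"],float))[0]; t=np.array(im["tvec"],float).ravel()
    d=R.T@np.linalg.solve(im["K"],[uv[0],uv[1],1.]); return -R.T@t,d/np.linalg.norm(d)
def onz(im,uv,z):
    o,d=ray(im,uv); return o+d*(z-o[2])/d[2]
def tri(a,b):
    A=np.zeros((3,3));v=np.zeros(3)
    for o,d in (a,b):
        M=np.eye(3)-np.outer(d,d);A+=M;v+=M@o
    X=np.linalg.solve(A,v); return X,[np.linalg.norm(np.cross(X-o,d)) for o,d in (a,b)]
E
python3 - <<'E'
from h import *
s=manip.get_state(); print(s)
for n in("scene","top"):
    im=manip.get_image(n); cv2.imwrite(f"pics/{n}0.png",im["frame"]); np.save(f"{n}0.npy",im,allow_pickle=True)
    o,_=ray(im,(320,200)); print(n,o)
E
```

```text
{'clock': 0.0, 'qpos': array([ 1.01297873e+00,  2.76613666e-01,  1.50617081e+00,  2.20937896e-05,
        1.36066552e+00, -1.20990812e-01]), 'qd': array([-0.0003217 , -0.00022409, -0.00067385,  0.00268039, -0.00062834,
       -0.00011965]), 'effort': array([ 2.86514542e-04, -4.16783059e+01, -2.45803910e+01, -3.17765534e-04,
        1.07578209e-02, -1.21754367e-07]), 'position': array([0.24294617, 0.52051442, 0.20461408]), 'ee_rot': array([ 3.90841584e-04,  8.43525140e-01,  5.37088890e-01, -8.42490040e-04]), 'contact_force': array([0.78170312, 0.09633754, 0.07431944]), 'moment': array([ 0.04817468,  0.01604166, -0.02016559]), 'width': 0.08551831383205322}
scene [1.41954185 0.30889074 1.10663043]
top [0.39829087 0.01793681 1.22788116]
```

View pics/scene0.png

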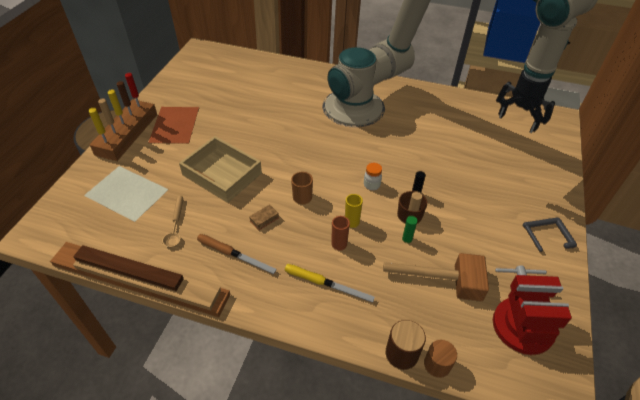

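View pics/top0.png

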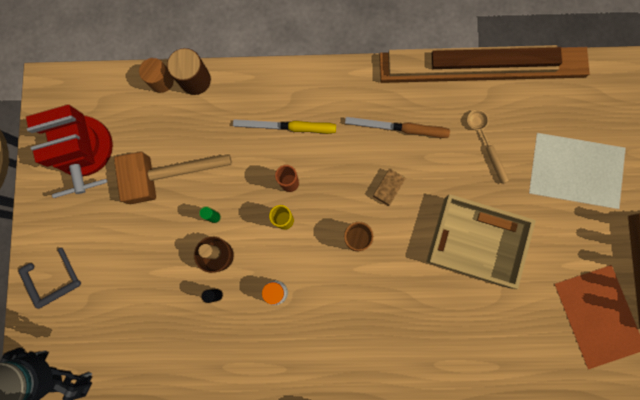

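Candidates: 
- **Offcut:** pale dowel in the dark pot at top(206,251)/scene(415,203). The green one, top(209,214)/scene(410,229), and the black one, top(212,296)/scene(419,184), are look-alikes.
- **Small pot:** terracotta at top(287,178)/scene(340,232). The yellow one at top(281,216) is a look-alike.
- **Middle pot:** top(358,236)/scene(302,187). 
- **Large pot:** top(213,254)/scene(411,207).

Next is a close crop to check these.

```bash
python3 - <<'E'
from h import *
t=cv2.imread("pics/top0.png");s=cv2.imread("pics/scene0.png")
a=cv2.resize(t[160:310,180:380],None,fx=4,fy=4,interpolation=cv2.INTER_CUBIC)[:300*2]
b=cv2.resize(s[150:260,280:440],None,fx=4,fy=4,interpolation=cv2.INTER_CUBIC)
a=cv2.resize(t[160:310,180:380],(400*2-400,300));b=cv2.resize(s[160:250,285:435],(500,300))
a=cv2.resize(t[160:310,180:380],(800,600),interpolation=cv2.INTER_CUBIC)
cv2.imwrite("pics/ct.png",a)
b=cv2.resize(s[155:260,280:440],(800,525),interpolation=cv2.INTER_CUBIC)
cv2.imwrite("pics/cs.png",b)
E
```

```text
(no output)
```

View pics/ct.png

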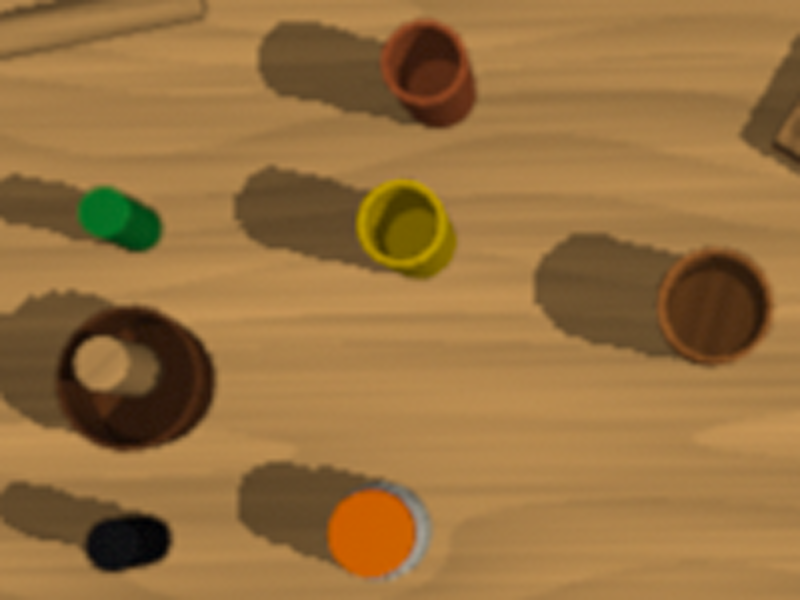

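View pics/cs.png

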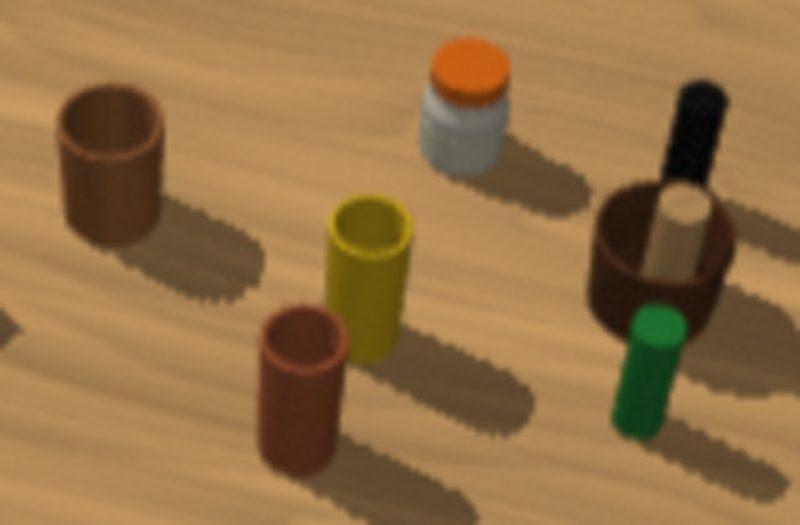

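The crops confirm the choice: 
- **Pale dowel in the dark pot:** top at crop(101,363), scene crop(684,203). 
- **Terracotta pot:** (427,65)/(305,340). 
- **Middle pot:** (715,305)/(111,121). 

I'll triangulate the rims, refining them with colour and edge fits.

```bash
python3 - <<'E'
from h import *
T=np.load("top0.npy",allow_pickle=True).item();S=np.load("scene0.npy",allow_pickle=True).item()
t=lambda x,y:(180+(x+.5)/4-.5,160+(y+.5)/4-.5)
s=lambda x,y:(280+(x+.5)/5-.5,155+(y+.5)/5-.5)
P={"offcut":((101,363),(684,203)),"large":((127,377),(664,232)),"middle":((715,305),(111,121)),"small":((427,65),(305,340)),
"green":((104,213),(660,325)),"yellow":((401,223),(370,228)),"jar":((372,533),(470,70)),"black":((106,548),(704,97))}
C={}
for k,(a,b) in P.items():
    X,e=tri(ray(T,t(*a)),ray(S,s(*b))); C[k]=X; print(k,X.round(4),np.round(e,4))
# rim refinement: dist of projected circle given sizes
for k,r in(("large",.0415),("middle",.0325),("small",.0245),("offcut",.015)):
    a=np.linspace(0,2*np.pi,72,endpoint=False);ring=C[k]+np.c_[r*np.cos(a),r*np.sin(a),0*a]
    for n,im,f,o in(("top",T,4,(180,160)),("scene",S,5,(280,155))):
        q=(proj(im,ring)-o+.5)*f-.5; print(k,n,"bbox in crop",q.min(0).round(),q.max(0).round())
# box
for uv in((452,195),(531,218),(519,286),(430,261)): print(onz(T,uv,.055).round(3))
E
```

```text
offcut [0.4589 0.3044 0.0933] [0.0005 0.0005]
large [0.4527 0.2977 0.0593] [0.001 0.001]
middle [ 0.486  -0.0322  0.0771] [0.0002 0.0002]
small [0.6215 0.1259 0.0913] [0.0006 0.0006]
green [0.5429 0.3075 0.0825] [0.0001 0.0001]
yellow [0.5331 0.1395 0.0928] [0.0005 0.0005]
jar [0.3642 0.1593 0.065 ] [0.0003 0.0003]
black [0.3591 0.3015 0.0821] [0.0016 0.0016]
large top bbox in crop [ 56. 303.] [202. 451.]
large scene bbox in crop [594. 179.] [738. 286.]
middle top bbox in crop [656. 247.] [774. 364.]
middle scene bbox in crop [56. 82.] [165. 161.]
small top bbox in crop [382.  22.] [470. 109.]
small scene bbox in crop [259. 305.] [349. 376.]
offcut top bbox in crop [ 75. 335.] [129. 390.]
offcut scene bbox in crop [658. 183.] [712. 223.]
[ 0.577 -0.248  0.055]
[ 0.521 -0.422  0.055]
[ 0.371 -0.384  0.055]
[ 0.429 -0.191  0.055]
```

Triangulated heights are all about 5 mm under the text values, which fits a calibration bias. I'll refine with the wrist camera. The present jaw direction, about 65° from x, clears all neighbours, so no turning is needed.

{"method": "carry_out", "body": {"series": [[[-10,28,0],0],[[-10,28,0],0],[[-10,28,0],0],[[-10,28,0],0],[[-10,28,0],0],[[-10,28,0],0],[[-10,28,0],0],[[-10,28,0],0],[[0,0,0],0],[[0,0,0],0]], "fingers": 70, "squeeze": 30}}

```text
clock: 0.93
position: [0.4164, 0.3458, 0.1989]
ee_rot: [0.001, 0.842, 0.539, -0.005]
contact_force: [-1.0, 0.7, -0.5]
width: 0.0701
```

```bash
cat >> h.py <<'E'
from scipy.spatial.transform import Rotation as Ro
def shot(tag):
    s=manip.get_state(); im=manip.get_image("wrist"); im["p"]=s["position"]; q=s["ee_rot"]; im["R"]=Ro.from_quat([q[1],q[2],q[3],q[0]]).as_matrix()
    np.save(f"{tag}.npy",im,allow_pickle=True); cv2.imwrite(f"pics/{tag}.png",im["frame"]); return im
def wray(im,uv):
    K=np.array(im["K"]); a=(uv[0]-K[0,2])/K[0,0]; b=(uv[1]-K[1,2])/K[1,1]; th=np.hypot(a,b)
    d=np.array([a,b,0])/max(th,1e-9)*np.sin(th)+[0,0,np.cos(th)]
    M=np.array(im["mount"]); return im["p"]+im["R"]@M[:3,3], im["R"]@M[:3,:3]@d
def wproj(im,P):
    M=np.array(im["mount"]);K=np.array(im["K"]); c=((np.atleast_2d(P)-im["p"])@im["R"]-M[:3,3])@M[:3,:3]
    r=np.hypot(c[:,0],c[:,1]); th=np.arctan2(r,c[:,2])
    return np.c_[K[0,2]+K[0,0]*th*c[:,0]/r, K[1,2]+K[1,1]*th*c[:,1]/r]
def toolshift(target,s):
    q=s["ee_rot"];R=Ro.from_quat([q[1],q[2],q[3],q[0]]).as_matrix(); return (R.T@(np.array(target)-s["position"])*1000).round(1)
E
python3 - <<'E'
from h import *
im=shot("w1"); print(im["p"],im["K"],im["mount"],manip.get_state()["clock"])
print(wproj(im,[[.459,.304,.098],[.4527,.2977,.064]]), toolshift([.459,.304,.2],manip.get_state()))
E
```

```text
[0.41638285 0.34575344 0.19885851] [[309.70691629   0.         321.50834679]
 [  0.         309.70691629 198.91232378]
 [  0.           0.           1.        ]] [[ 9.99999566e-01  5.60741751e-04 -7.44692410e-04  5.81985848e-04]
 [-3.34891200e-04  9.61620832e-01  2.74381600e-01 -7.05396825e-02]
 [ 8.69968954e-04 -2.74381231e-01  9.61620602e-01 -1.67559670e-01]
 [ 0.00000000e+00  0.00000000e+00  0.00000000e+00  1.00000000e+00]] 0.9833
[[301.11626717 249.83704482]
 [295.47417177 233.48498943]] [-20.2  56.1  -1.2]
```

View pics/w1.png

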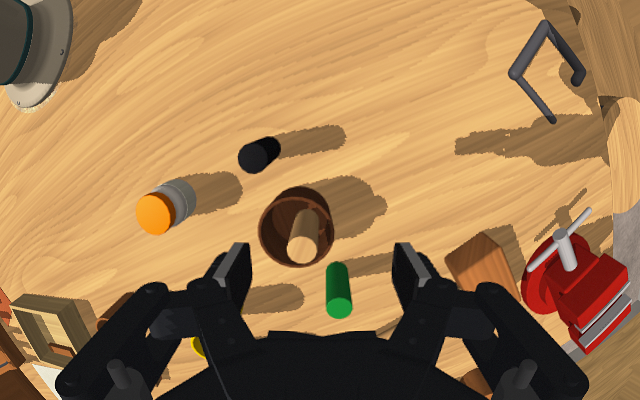

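The wrist view shows the offcut top at (302,250), predicted (301,250), inside the dark pot whose rim is around (296,230). I'll move above it and measure from a second place.

{"method": "carry_out", "body": {"series": [[[-10,15,0],0],[[-10,15,0],0],[[0,0,0],0],[[0,0,0],0],[[0,0,0],0]]}}

```text
clock: 1.4
position: [0.4315, 0.3184, 0.1978]
ee_rot: [-0.001, 0.841, 0.542, -0.007]
contact_force: [-0.4, 0.4, 0.7]
width: 0.0699
```

```bash
python3 - <<'E'
from h import *
a=np.load("w1.npy",allow_pickle=True).item(); b=shot("w2"); print(b["p"])
def tops(im,c0,k):
    f=im["frame"].astype(int); u,v=map(int,wproj(im,[c0])[0]); out=[]
    m=np.zeros(f.shape[:2],np.uint8); 
    bri=f.sum(2); w=(slice(v-30,v+30),slice(u-30,u+30))
    print("centre px",u,v,f[v,u]); m[w]=((np.abs(f-f[v,u]).max(2)<30)[w])*255
    n,l,st,ce=cv2.connectedComponentsWithStats(m); i=l[v,u]; print(st[i],ce[i]); return ce[i]
ca=tops(a,(.459,.304,.098),0); cb=tops(b,(.459,.304,.098),0)
print(tri(wray(a,ca),wray(b,cb)))
T=np.load("top0.npy",allow_pickle=True).item()
cr=np.hstack([cv2.resize(im["frame"][y-60:y+60,x-60:x+60],(400,400),interpolation=cv2.INTER_CUBIC) for im in(a,b) for x,y in [wproj(im,[(.456,.301,.09)])[0].astype(int)]])
for im in(a,b):print(wproj(im,[(.456,.301,.09)])[0].astype(int))
cv2.imwrite("pics/c2.png",cr)
E
```

```text
[0.43151215 0.31836056 0.19783185]
centre px 301 249 [106 167 220]
[287 237  30  26 612] [301.23366013 249.45424837]
centre px 320 226 [107 168 221]
[305 212  32  28 688] [320.60319767 225.36482558]
(array([0.45746654, 0.305075  , 0.10100595]), [np.float64(4.6618178918970385e-05), np.float64(4.661817891907242e-05)])
[297 244]
[316 221]
```

View pics/c2.png

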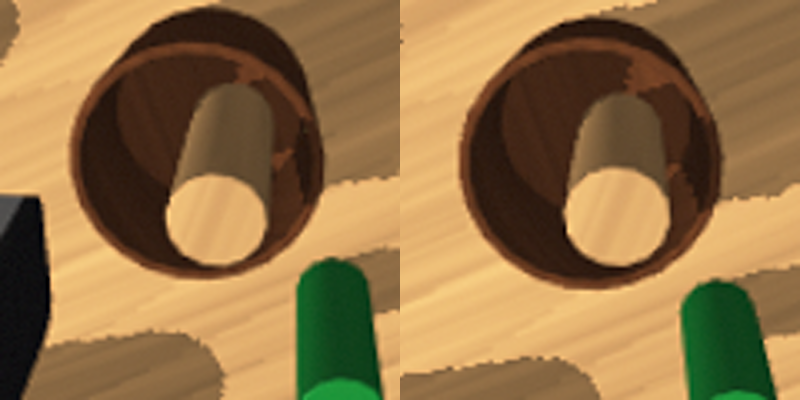

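```bash
python3 - <<'E'
from h import *
a=np.load("w1.npy",allow_pickle=True).item(); b=np.load("w2.npy",allow_pickle=True).item()
A=(237+196.5/3.333,184+160.5/3.333);B=(256+190.5/3.333,161+165.5/3.333)
print("large rim",tri(wray(a,A),wray(b,B)))
for im,p in((a,A),(b,B)):
    o,d=wray(im,p);print(o+d*(.064-o[2])/d[2])
print(toolshift([.4575,.305,.070],manip.get_state()))
E
```

```text
large rim (array([0.452922  , 0.29789113, 0.06010875]), [np.float64(0.00012840533070290823), np.float64(0.000128405330702966)])
[0.45154958 0.29884013 0.064     ]
[0.45197634 0.29859756 0.064     ]
[ -0.4  30.6 127.6]
```

{"method": "carry_out", "body": {"series": [[[0,16,0],0],[[0,15,0],0],[[0,0,20],0],[[0,0,30],0],[[0,0,20],0],[[0,0,0],0],[[0,0,0],0]]}}

```text
clock: 2.03
position: [0.4671, 0.3076, 0.1273]
ee_rot: [-0.0, 0.839, 0.544, -0.002]
contact_force: [0.5, 0.6, 0.4]
width: 0.07
```

```bash
python3 - <<'E'
from h import *
print(toolshift([.4575,.305,.070],manip.get_state()))
E
```

```text
[-6.1 -7.6 57.4]
```

{"method": "carry_out", "body": {"series": [[[-6,-7.5,0],0],[[0,0,0],0],[[0,0,0],0],[[0,0,15],0],[[0,0,15],0],[[0,0,15],0],[[0,0,0],0],[[0,0,0],0]]}}

```text
clock: 2.7
position: [0.4638, 0.308, 0.0909]
ee_rot: [0.001, 0.839, 0.544, 0.007]
contact_force: [-0.4, 0.4, 0.4]
width: 0.0696
```

```bash
python3 - <<'E'
from h import *
print(toolshift([.4575,.305,.070],manip.get_state()))
E
```

```text
[-5.5 -4.8 20.8]
```

{"method": "carry_out", "body": {"series": [[[-7,-6,0],0],[[0,0,0],0],[[0,0,13],0],[[0,0,12],0],[[0,0,0],0],[[0,0,0],0]]}}

```text
clock: 3.2
position: [0.4581, 0.3057, 0.0725]
ee_rot: [0.002, 0.839, 0.544, 0.013]
contact_force: [-0.0, 0.8, 0.2]
width: 0.0702
```

```bash
python3 - <<'E'
from h import *
print(toolshift([.4575,.305,.070],manip.get_state()))
E
```

```text
[-0.9 -0.3  2.5]
```

{"method": "carry_out", "body": {"series": [[[0,0,2],0],[[0,0,0],0],[[0,0,0],0],[[0,0,0],0],[[0,0,0],0],[[0,0,0],0]], "fingers": 10, "squeeze": 35}}

```text
clock: 3.7
position: [0.46, 0.3067, 0.074]
ee_rot: [0.002, 0.839, 0.544, 0.016]
contact_force: [-0.1, -0.0, -0.4]
width: 0.01
```

The fingers closed to 10 mm without holding anything, so I'll look.

```bash
python3 - <<'E'
from h import *
im=shot("w3"); s=manip.get_image("scene"); np.save("scene3.npy",s,allow_pickle=True)
print(wproj(im,[[.4575,.305,.098],im["p"]]))
a=cv2.resize(im["frame"][150:400,200:450],(500,500)); b=cv2.resize(s["frame"][150:250,370:430],(300,500),interpolation=cv2.INTER_CUBIC)
cv2.imwrite("pics/c3.png",np.hstack([a,b]))
E
```

```text
[[316.7595515  252.4861673 ]
 [320.74222426 236.26006743]]
```

View pics/c3.png

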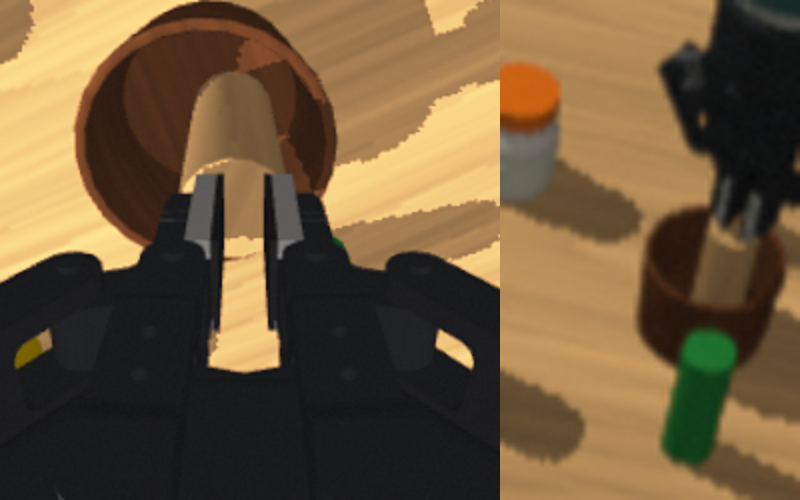

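```bash
python3 - <<'E'
from h import *
b=np.load("w3.npy",allow_pickle=True).item(); S=np.load("scene3.npy",allow_pickle=True).item()
print(b["p"], b["R"].round(3))
for z in(0,-.01,-.02,-.03):
    P=[b["p"]+b["R"]@np.array([x,y,z]) for y in(-.011,.011) for x in(0.,)]
    print(z,"wrist",wproj(b,P).round(1).tolist(),"scene",proj(S,P).round(1).tolist())
for w,s in(((305,237.5),(414,194.5)),((339,236.5),(419.5,196.5))):
    X,e=tri(wray(b,w),ray(S,s)); print(X,e,"tool",(b["R"].T@(X-b["p"])*1000).round(1))
cv2.imwrite("pics/c4.png",cv2.resize(S["frame"][165:225,390:440],(500,600),interpolation=cv2.INTER_CUBIC))
E
```

```text
[0.45999899 0.30669241 0.07399672] [[ 0.407  0.913  0.03 ]
 [ 0.913 -0.407  0.014]
 [ 0.025  0.021 -0.999]]
0 wrist [[320.7, 218.6], [320.8, 253.1]] scene [[418.4, 198.1], [414.0, 202.2]]
-0.01 wrist [[320.7, 224.8], [320.7, 260.8]] scene [[418.9, 195.7], [414.6, 199.8]]
-0.02 wrist [[320.6, 231.6], [320.6, 269.2]] scene [[419.5, 193.3], [415.1, 197.4]]
-0.03 wrist [[320.5, 239.4], [320.6, 278.6]] scene [[420.0, 190.8], [415.7, 194.9]]
[0.45204217 0.29863008 0.08581139] [np.float64(0.0018480026966406352), np.float64(0.0018480026966406454)] tool [-10.3  -3.7 -12.2]
[0.45775497 0.31554129 0.08920466] [np.float64(0.002403284356214866), np.float64(0.0024032843562146813)] tool [  7.5  -5.3 -15.1]
```

View pics/c4.png

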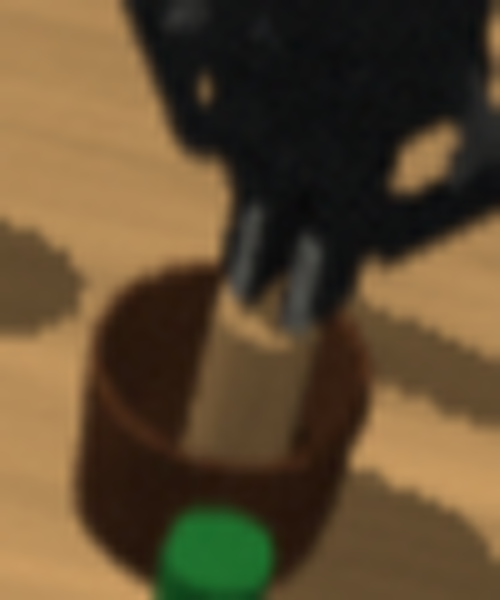

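The scene crop shows both tips at about (414,195) and (420,197), just above the dowel top. So the real fingertips sit about 27 mm behind the reported TCP. I'll open and go about 28 mm deeper.

{"method": "carry_out", "body": {"series": [[[0,0,0],0],[[0,0,0],0],[[0,0,0],0],[[-1,-2,12],0],[[0,0,12],0],[[0,0,8],0],[[0,0,0],0]], "fingers": 65}}

```text
clock: 4.38
position: [0.4595, 0.3074, 0.0415]
ee_rot: [0.002, 0.839, 0.544, 0.017]
contact_force: [0.0, 0.1, -0.5]
width: 0.065
```

```bash
python3 - <<'E'
from h import *
s=manip.get_state();print(toolshift([.4575,.305,.045],s),s["ee_rot"],s["qpos"],s["width"])
E
```

```text
[-3.  -0.8 -3.6] [0.00230625 0.83862483 0.54442694 0.01738914] [ 4.64290331e-01  3.67641193e-01  1.81999050e+00 -8.97510670e-04
  9.18883805e-01 -6.86788978e-01] 0.06502413971906747
```

{"method": "carry_out", "body": {"series": [[[-2,0,0],0],[[0,0,0],0],[[0,0,0],0],[[0,0,0],0],[[0,0,0],0],[[0,0,0],0]], "fingers": 15, "squeeze": 40}}

```text
clock: 4.88
position: [0.4595, 0.3057, 0.0427]
ee_rot: [0.002, 0.839, 0.544, 0.018]
contact_force: [-0.2, -0.0, -0.6]
width: 0.0291
```

{"method": "carry_out", "body": {"series": [[[0,0,-15],0],[[0,0,-25],0],[[0,0,-25],0],[[0,0,-25],0],[[0,0,-25],0],[[0,0,-15],0],[[-10,5,0],0],[[-20,10,0],0],[[-30,14,0],0],[[-30,14,0],0]]}}

```text
clock: 5.72
position: [0.4573, 0.2047, 0.1755]
ee_rot: [0.002, 0.836, 0.548, 0.019]
contact_force: [0.8, -0.6, 0.1]
width: 0.029
```

{"method": "carry_out", "body": {"series": [[[-30,14,0],0],[[-30,14,0],0],[[-30,14,0],0],[[-30,14,0],0],[[-30,14,0],0],[[-30,14,0],0],[[-30,14,0],0],[[-30,14,0],0],[[-30,14,0],0],[[-20,9,0],0]]}}

```text
clock: 6.55
position: [0.4531, -0.1368, 0.1599]
ee_rot: [-0.001, 0.836, 0.549, 0.012]
contact_force: [0.4, -0.2, -0.9]
width: 0.0289
```

```bash
python3 - <<'E'
from h import *
s=manip.get_state();print(toolshift([.4745,-.311,.165],s),s["qpos"].round(3),s["width"])
E
```

```text
[-151.3   88.9   -7.2] [-0.458  0.147  1.796  0.023  1.187 -1.629] 0.028850716628054583
```

{"method": "carry_out", "body": {"series": [[[-25,14,0],0],[[-28,16,0],0],[[-28,16,0],0],[[-28,16,0],0],[[-25,14,0],0],[[-12,7,0],0],[[0,0,0],0],[[0,0,0],0]]}}

```text
clock: 7.22
position: [0.4597, -0.3176, 0.1473]
ee_rot: [-0.007, 0.839, 0.545, 0.008]
contact_force: [-1.1, 0.8, -0.1]
width: 0.0291
```

{"method": "carry_out", "body": {"series": [[[0,0,15],0],[[0,0,20],0],[[0,0,20],0],[[0,0,20],0],[[0,0,15],0],[[0,0,0],0],[[0,0,0],0]]}}

```text
clock: 7.8
position: [0.4569, -0.3026, 0.0543]
ee_rot: [-0.011, 0.837, 0.547, 0.009]
contact_force: [0.4, -0.5, -0.7]
width: 0.0292
```

```bash
python3 - <<'E'
from h import *
s=manip.get_state();print(toolshift([.4745,-.311,.045],s),s["qpos"].round(3),s["width"])
im=shot("w5"); t=manip.get_image("top")["frame"]
cv2.imwrite("pics/c5.png",np.hstack([cv2.resize(im["frame"][100:400,160:460],(400,400)),cv2.resize(t[180:300,420:540],(400,400))]))
E
```

```text
[-0.9 19.6  9.1] [-0.728  0.371  1.774  0.027  1.014 -1.901] 0.02924201601211524
```

View pics/c5.png

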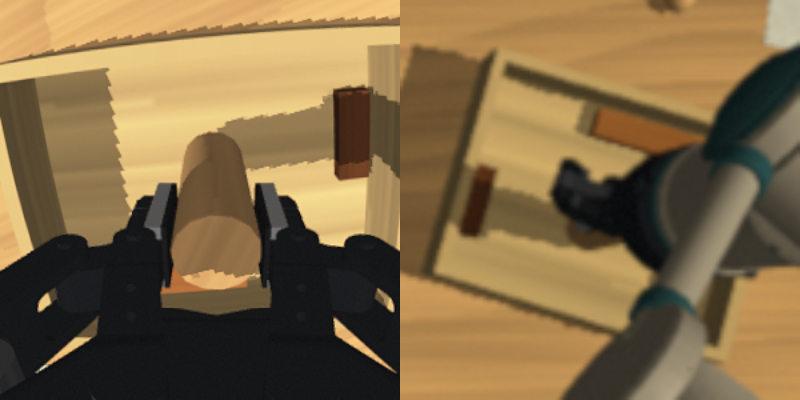

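The dowel is held inside the box, clear of both scraps. I'll lower it to the floor and release.

{"method": "carry_out", "body": {"series": [[[0,0,6],0],[[0,0,5],0],[[0,0,3],0],[[0,0,0],0]]}}

```text
clock: 8.23
position: [0.4597, -0.304, 0.0435]
ee_rot: [-0.006, 0.837, 0.548, 0.01]
contact_force: [-0.1, 0.2, -1.5]
width: 0.0292
```

{"method": "carry_out", "body": {"series": [[[0,0,2],0],[[0,0,0],0],[[0,0,0],0],[[0,0,0],0],[[0,0,-15],0],[[0,0,-30],0],[[0,0,-30],0],[[0,0,-30],0],[[0,0,-25],0],[[0,0,0],0]], "fingers": 85}}

```text
clock: 9.07
position: [0.4575, -0.307, 0.1757]
ee_rot: [-0.009, 0.837, 0.547, 0.009]
contact_force: [0.7, 0.0, 1.3]
width: 0.0847
```

```bash
python3 - <<'E'
from h import *
s=manip.get_state();print(toolshift([.486,-.032,.18],s),s["qpos"].round(3),s["width"])
im=manip.get_image("scene");np.save("scene6.npy",im,allow_pickle=True)
f=im["frame"]; m=f[120:210,170:280].astype(int); print(proj(im,[[.46,-.304,.096],[.46,-.304,.052]]))
cv2.imwrite("pics/s6.png",cv2.resize(f[120:220,160:330],(680,400)))
E
```

```text
[263.4 -84.2   2.7] [-0.734  0.264  1.599  0.024  1.291 -1.899] 0.08474036631669321
[[221.36876833 148.87529769]
 [223.34966864 159.20415949]]
```

{"method": "carry_out", "body": {"series": [[[20,-12,0],0],[[28,-12,0],0],[[28,-12,0],0],[[28,-12,0],0],[[28,-12,0],0],[[28,-12,0],0],[[28,-12,0],0],[[25,-12,0],0],[[0,0,0],0],[[0,0,0],0]]}}

```text
clock: 9.95
position: [0.4471, -0.0622, 0.1682]
ee_rot: [-0.017, 0.838, 0.545, 0.004]
contact_force: [0.4, -0.2, 0.1]
width: 0.085
```

```bash
cat >> h.py <<'E'
def rimfit(im,c,r,tag=None):
    """rim ellipse near predicted c: brightness-edge points along rays from the predicted centre, then cv2.fitEllipse"""
    g=cv2.GaussianBlur(im["frame"],(3,3),0).astype(float)
    a=np.linspace(0,2*np.pi,120,endpoint=False); ring=np.array(c)+np.c_[r*np.cos(a),r*np.sin(a),0*a]
    q=wproj(im,ring); c0=wproj(im,[c])[0]; return q,c0
E
python3 - <<'E'
from h import *
s=manip.get_state();print(toolshift([.486,-.032,.18],s),s["clock"])
im=shot("w7"); c=wproj(im,[(.486,-.032,.08)])[0].astype(int); print(c)
cv2.imwrite("pics/c7.png",cv2.resize(im["frame"][c[1]-75:c[1]+75,c[0]-100:c[0]+100],(800,600),interpolation=cv2.INTER_CUBIC))
E
```

```text
[ 43.7  23.  -11.3] 9.95
[367 223]
```

View pics/c7.png

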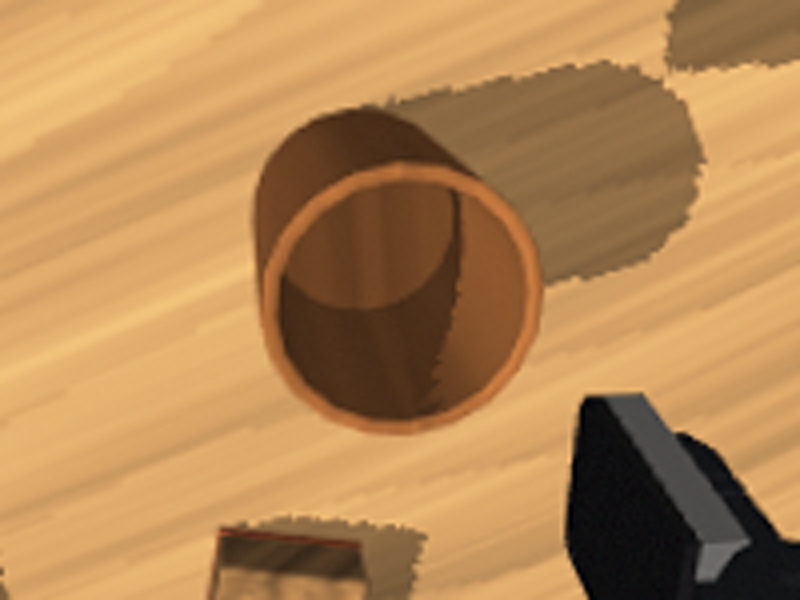

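The middle pot's rim spans crop x 261–543 and y 161–435, centre px (367,222), predicted (367,223). I'll step closer and measure again automatically.

{"method": "carry_out", "body": {"series": [[[22,10,0],0],[[20,10,0],0],[[0,0,0],0],[[0,0,0],0],[[0,0,0],0]]}}

```text
clock: 10.42
position: [0.4817, -0.0358, 0.1653]
ee_rot: [-0.019, 0.84, 0.542, 0.001]
contact_force: [0.3, -0.1, 0.1]
width: 0.085
```

```bash
cat > rim.py <<'E'
from h import *
def rim(im,c,r,col,tol=30,band=.35):
    q,c0=rimfit(im,c,r); f=im["frame"].astype(int)
    m=np.zeros(f.shape[:2],np.uint8); k=lambda s:(c0+(q-c0)*s).astype(np.int32)
    cv2.fillPoly(m,[k(1+band)],255); cv2.fillPoly(m,[k(1-band)],0)
    m&=((np.abs(f-np.array(col)).max(2)<tol)*255).astype(np.uint8)
    n,l,st,_=cv2.connectedComponentsWithStats(m); i=1+st[1:,4].argmax()
    P=np.argwhere(l==i)[:,::-1].astype(np.float32)
    # outer boundary via hull
    e=cv2.fitEllipse(cv2.convexHull(P)); return e,c0,st[i]
def plane(im,uv,z):
    o,d=wray(im,uv); return o+d*(z-o[2])/d[2]
E
python3 - <<'E'
from rim import *
a=np.load("w7.npy",allow_pickle=True).item(); b=shot("w8")
for x,y in((404,172),(270,310),(535,290)): print(a["frame"][148+y//4,267+x//4])
col=a["frame"][148+172//4,267+404//4].astype(int)
E=[]
for im in(a,b):
    e,c0,st=rim(im,(.486,-.032,.081),.0325,col); E.append(e[0]); print(e,c0,st, plane(im,e[0],.082))
print(tri(wray(a,E[0]),wray(b,E[1])), "hand",plane(a,(367.1,222.1),.082))
s=manip.get_state();print(toolshift([.486,-.032,.18],s),b["R"][:,2])
E
```

```text
[ 53 102 167]
[ 53 105 172]
[ 62 120 197]
((371.90728759765625, 216.15887451171875), (72.19219207763672, 87.0189437866211), 47.074127197265625) [367.54413062 224.07087899] [ 331  175   84   82 1559] [ 0.48040126 -0.02579915  0.082     ]
((331.1630859375, 197.05917358398438), (75.55329132080078, 90.98424530029297), 59.21699905395508) [324.98690578 202.98673112] [ 288  156   89   82 1684] [ 0.48320112 -0.02507841  0.082     ]
(array([ 0.48668401, -0.02545014,  0.06630034]), [np.float64(0.0005906610322420838), np.float64(0.0005906610322421477)]) hand [ 0.48372234 -0.03171674  0.082     ]
[  5.8   2.1 -14.7] [-0.01840394  0.0328079  -0.99929222]
```

```bash
cat >> rim.py <<'E'
def radial(im,c,r,it=3,lo=.75,hi=1.2):
    """outermost strong edge in red/sat channel: best gradient radially at outer rim, fit ellipse robustly"""
    f=cv2.GaussianBlur(im["frame"],(0,0),1).astype(np.float32); g=f[:,:,0]+f[:,:,1]+f[:,:,2]
    ss=np.linspace(lo,hi,90); q,c0=rimfit(im,c,r); off=np.zeros(2)
    for _ in range(it):
        pts=[]
        for p in q:
            L=np.array([c0+off+(p-c0)*s for s in ss],np.float32)
            v=cv2.remap(g,L[:,0].reshape(1,-1),L[:,1].reshape(1,-1),cv2.INTER_LINEAR)[0]
            d=np.abs(np.gradient(v)); w=np.exp(-((ss-1)/.12)**2); i=(d*w).argmax(); pts.append(ss[i])
        pts=np.array(pts); dirs=(q-c0)
        # solve shift & scale: s*dir ~ k*dir + t , normal residual, robust
        n=dirs/np.linalg.norm(dirs,axis=1)[:,None]; y=pts*np.linalg.norm(dirs,axis=1)
        A=np.c_[n,np.linalg.norm(dirs,axis=1)]; wt=np.ones(len(y))
        for _ in range(15):
            x=np.linalg.lstsq(A*wt[:,None],y*wt,rcond=None)[0]; wt=1/(1+((y-A@x)/1.5)**2)
        off=off+x[:2]
    return c0+off,x[2],np.median(np.abs(y-A@x))
E
python3 - <<'E'
from rim import *
a=np.load("w7.npy",allow_pickle=True).item();b=np.load("w8.npy",allow_pickle=True).item(); E=[]
for im in(a,b):
    c,k,res=radial(im,(.485,-.032,.082),.0325); E.append(c); print(c,k,res,plane(im,c,.082))
print(tri(wray(a,E[0]),wray(b,E[1])))
E
```

```text
[367.40517236 223.91958991] 0.9809578422609585 0.3151971649284455 [ 0.48542076 -0.03208791  0.082     ]
[324.64839539 203.04230664] 0.9799798226989396 0.2942326835611553 [ 0.48566801 -0.03220034  0.082     ]
(array([ 0.48575915, -0.03216078,  0.08134507]), [np.float64(0.00011744944482424118), np.float64(0.00011744944482426418)])
```

```bash
python3 - <<'E'
from rim import *
a=np.load("w7.npy",allow_pickle=True).item()
for z in(-.02,-.03,-.035,-.04,-.045): print(z,wproj(a,[a["p"]+a["R"]@np.array([x,-.011,z]) for x in(.0425,.057)]).round(1).tolist())
print("seen inner (412.5,246.6) outer (428,246)")
E=[]
for n in("w1","w2"):
    im=np.load(n+".npy",allow_pickle=True).item(); c,k,res=radial(im,(.4525,.2985,.064),.0415,hi=1.12); E.append(wray(im,c)); print(c,k,res,plane(im,c,.064))
print(tri(*E)); s=manip.get_state(); print(toolshift([.4855,-.032,.12],s))
E
```

```text
-0.02 [[401.7, 230.9], [427.5, 230.4]]
-0.03 [[406.5, 238.4], [433.6, 237.6]]
-0.035 [[409.0, 242.4], [436.9, 241.6]]
-0.04 [[411.8, 246.7], [440.3, 245.7]]
-0.045 [[414.7, 251.3], [444.0, 250.1]]
seen inner (412.5,246.6) outer (428,246)
[295.19408371 233.30463502] 0.9853984855788008 0.19390406225468837 [0.45239392 0.29751994 0.064     ]
[312.57890454 210.79414973] 0.9895544902066077 0.2463032277439403 [0.45187037 0.29799554 0.064     ]
(array([0.45029139, 0.29908607, 0.07015595]), [np.float64(0.00011079462880923736), np.float64(0.00011079462880936406)])
[ 4.3  3.5 45.2]
```

Fingertips measure about 27 mm behind the TCP when shut and 40 mm when open, matching the stated 13 mm swing. Aligning over the middle pot and descending.

{"method": "carry_out", "body": {"series": [[[6,5,0],0],[[0,0,0],0],[[0,0,15],0],[[0,0,25],0],[[0,0,20],0],[[0,0,10],0],[[0,0,0],0]]}}

```text
clock: 11.05
position: [0.4881, -0.0343, 0.0944]
ee_rot: [-0.017, 0.842, 0.54, 0.002]
contact_force: [-0.5, -0.4, 0.2]
width: 0.085
```

```bash
python3 - <<'E'
from rim import *
s=manip.get_state(); print(toolshift([.4855,-.032,.026],s),s["ee_rot"])
b=shot("w9"); c,k,res=radial(b,(.4855,-.032,.082),.0325);print(c,k,res,plane(b,c,.082))
E
```

```text
[-0.5 -1.6 68.5] [-0.01651765  0.84161489  0.53982111  0.00217362]
[322.37611591 224.0133349 ] 0.9832256280643061 0.24983906296478509 [ 0.48562417 -0.03178524  0.082     ]
```

{"method": "carry_out", "body": {"series": [[[0,-1,15],0],[[0,-1,20],0],[[0,0,15],0],[[0,0,10],0],[[0,0,4],0],[[0,0,0],0]]}}

```text
clock: 11.6
position: [0.4917, -0.0342, 0.0353]
ee_rot: [-0.011, 0.842, 0.539, 0.007]
contact_force: [0.1, 0.1, -0.3]
width: 0.0846
```

```bash
python3 - <<'E'
from rim import *
s=manip.get_state(); print(toolshift([.4855,-.032,.026],s),s["contact_force"])
E
```

```text
[-0.8 -6.5  9.4] [ 0.07398193  0.12883308 -0.30984901]
```

{"method": "carry_out", "body": {"series": [[[0,-7,3],0],[[0,-2,5],0],[[0,0,4],0],[[0,0,0],0]]}}

```text
clock: 11.93
position: [0.4852, -0.0305, 0.0256]
ee_rot: [-0.009, 0.842, 0.539, 0.009]
contact_force: [-1.0, -0.7, -0.4]
width: 0.0848
```

```bash
python3 - <<'E'
from rim import *
s=manip.get_state(); print(toolshift([.4855,-.032,.026],s),toolshift([.4855,-.032,.07],s),s["contact_force"])
E
```

```text
[-1.2  0.8 -0.5] [ -0.1   0.6 -44.4] [-1.04432581 -0.73295476 -0.43508185]
```

{"method": "carry_out", "body": {"series": [[[0,0,0],0],[[0,0,0],0],[[0,0,0],0],[[0,0,0],0],[[0,0,0],0]], "fingers": 50, "squeeze": 40}}

```text
clock: 12.35
position: [0.486, -0.0309, 0.0268]
ee_rot: [-0.008, 0.842, 0.539, 0.01]
contact_force: [0.6, -0.0, -1.1]
width: 0.0641
```

```bash
python3 - <<'E'
from rim import *
s=manip.get_state(); print(s["position"],s["ee_rot"],toolshift([.4855,-.032,.07],s))
b=shot("w10"); c,k,res=radial(b,(.4855,-.032,.082),.0325);print(c,k,res,plane(b,c,.082))
E
```

```text
[ 0.48604888 -0.03087864  0.02684911] [-0.00814411  0.84194562  0.53941464  0.00964846] [ -0.2  -0.2 -43.2]
[321.78777859 287.39064732] 0.9778774919158488 0.5561290194236577 [ 0.48633119 -0.03186853  0.082     ]
```

{"method": "carry_out", "body": {"series": [[[0,0,-12],0],[[0,0,-22],0],[[0,0,-25],0],[[0,0,-25],0],[[0,0,-25],0],[[0,0,-20],0],[[0,0,0],0],[[10,-6,0],0],[[18,-11,0],0]]}}

```text
clock: 13.15
position: [0.4799, -0.0027, 0.1588]
ee_rot: [-0.01, 0.843, 0.537, 0.007]
contact_force: [-0.4, 1.3, -0.6]
width: 0.0638
```

{"method": "carry_out", "body": {"series": [[[25,-15,0],0],[[27,-16,0],0],[[27,-16,0],0],[[27,-16,0],0],[[27,-16,0],0],[[27,-16,0],0],[[22,-13,0],0],[[12,-7,0],0],[[0,0,0],0],[[0,0,0],0]]}}

```text
clock: 13.98
position: [0.4417, 0.2407, 0.1487]
ee_rot: [-0.018, 0.843, 0.537, -0.005]
contact_force: [-0.8, -0.3, -0.8]
width: 0.064
```

```bash
python3 - <<'E'
from rim import *
s=manip.get_state(); print(s["position"],s["ee_rot"],s["width"],toolshift([.452,.298,.07],s))
b=shot("w11"); zr=s["position"][2]+.055; c,k,res=radial(b,s["position"]+[0,0,.055],.0325);p=plane(b,c,zr);print(c,k,res,p,"rim centre in tool mm",(b["R"].T@(p-b["p"])*1000).round(1),b["R"][:,2])
E
```

```text
[0.44171621 0.24074316 0.14867008] [-0.01844212  0.84306877  0.53746741 -0.00487092] 0.06402623810449125 [ 55.3 -12.   79.8]
[321.78474714 288.48375467] 0.9734371527283852 1.0879343446148297 [0.44451576 0.23939814 0.20367008] rim centre in tool mm [  0.6   1.1 -55.1] [-0.02803713  0.02586003 -0.99927232]
```

{"method": "carry_out", "body": {"series": [[[18,-5,0],0],[[20,-5,0],0],[[15,-4,0],0],[[0,0,0],0],[[0,0,0],0],[[0,0,15],0],[[0,0,15],0],[[0,0,0],0],[[0,0,0],0]]}}

```text
clock: 14.78
position: [0.4485, 0.2852, 0.1147]
ee_rot: [-0.017, 0.846, 0.533, -0.011]
contact_force: [0.3, -0.1, -0.3]
width: 0.064
```

```bash
cat > foot.py <<'E'
from rim import *
def foot(s,grip,rimtool,h):
    """foot and rim centre now; grip = tool R when the pot stood upright"""
    q=s["ee_rot"];R=Ro.from_quat([q[1],q[2],q[3],q[0]]).as_matrix()
    ax=R@grip.T@np.array([0,0,1.]); rim=s["position"]+R@np.array(rimtool)/1000
    return rim-ax*h, rim, ax, R
E
python3 - <<'E'
from foot import *
s=manip.get_state(); g=np.load("w10.npy",allow_pickle=True).item()["R"]
f,r,ax,R=foot(s,g,[.6,1.1,-55.1],.082); print(f,r,ax,"need",(R.T@(np.array([.452,.298,.07])-f)*1000).round(1), s["contact_force"])
b=shot("w12"); c,k,res=radial(b,(.452,.298,.064),.0415,hi=1.12); print("large now",c,k,res,plane(b,c,.064))
E
```

```text
[0.4481464  0.28379175 0.08777418] [0.45174609 0.28435971 0.16969316] [0.0438987  0.00692633 0.99901198] need [14.5 -2.  17.9] [ 0.28587198 -0.07902269 -0.30380735]
large now [337.11789535 209.69046324] 0.9953701916216137 0.9361960642181835 [0.45189745 0.29685826 0.064     ]
```

{"method": "carry_out", "body": {"series": [[[10,-2,0],0],[[7,-1,0],0],[[0,0,0],0],[[0,0,0],0]]}}

```text
clock: 15.17
position: [0.4551, 0.3027, 0.1173]
ee_rot: [-0.017, 0.847, 0.532, -0.009]
contact_force: [-0.2, -0.0, -0.3]
width: 0.0642
```

```bash
python3 - <<'E'
from foot import *
s=manip.get_state(); g=np.load("w10.npy",allow_pickle=True).item()["R"]
f,r,ax,R=foot(s,g,[.6,1.1,-55.1],.082); print(f,r,ax,"need",(R.T@(np.array([.452,.2977,.07])-f)*1000).round(1))
E
```

```text
[0.45486148 0.30131196 0.0903488 ] [0.45819895 0.30176112 0.17227962] [0.04070085 0.00547763 0.99915636] need [-4.5 -0.2 20.4]
```

{"method": "carry_out", "body": {"series": [[[-5,-1,0],0],[[0,0,0],0],[[0,0,12],0],[[0,0,12],0],[[0,0,0],0]]}}

```text
clock: 15.58
position: [0.4519, 0.2995, 0.0947]
ee_rot: [-0.016, 0.846, 0.532, -0.007]
contact_force: [-0.8, -0.4, -1.7]
width: 0.0644
```

```bash
cat > st.py <<'E'
from foot import *
s=manip.get_state(); g=np.load("w10.npy",allow_pickle=True).item()["R"]
f,r,ax,R=foot(s,g,[.6,1.1,-55.1],.082); print("foot",f.round(4),"rim",r.round(4),ax.round(3),"need",(R.T@(np.array([.452,.2977,.010])-f)*1000).round(1),s["contact_force"].round(1))
E
python3 st.py
```

```text
foot [0.4517 0.2981 0.0678] rim [0.4547 0.2984 0.1498] [0.037 0.004 0.999] need [-0.6  2.4 57.8] [-0.8 -0.4 -1.7]
```

{"method": "carry_out", "body": {"series": [[[0,0.5,12],0],[[0,0.5,12],0],[[0,0.5,10],0],[[0,0,0],0]]}}

```text
clock: 15.92
position: [0.4528, 0.2995, 0.0614]
ee_rot: [-0.016, 0.846, 0.532, -0.006]
contact_force: [-0.3, -0.2, -1.5]
width: 0.0642
```

```bash
python3 st.py
```

```text
foot [0.4526 0.2981 0.0345] rim [0.4555 0.2984 0.1165] [0.034 0.003 0.999] need [-0.8  0.4 24.5] [-0.3 -0.2 -1.5]
```

{"method": "carry_out", "body": {"series": [[[0,0,8],0],[[0,0,8],0],[[0,0,3],0],[[0,0,0],0]]}}

```text
clock: 16.25
position: [0.453, 0.3002, 0.042]
ee_rot: [-0.016, 0.846, 0.532, -0.005]
contact_force: [0.3, 0.3, -0.9]
width: 0.0641
```

```bash
python3 st.py
```

```text
foot [0.453  0.2988 0.0151] rim [0.4557 0.2991 0.0971] [0.033 0.003 0.999] need [-1.5 -0.2  5.1] [ 0.3  0.3 -0.9]
```

{"method": "carry_out", "body": {"series": [[[-1,0,3],0],[[0,0,2],0],[[0,0,2],0],[[0,0,0],0]]}}

```text
clock: 16.58
position: [0.4523, 0.2999, 0.0378]
ee_rot: [-0.016, 0.846, 0.532, -0.004]
contact_force: [-0.4, -0.4, -0.9]
width: 0.0642
```

```bash
python3 st.py
```

```text
foot [0.4522 0.2987 0.0109] rim [0.4549 0.2988 0.0928] [0.032 0.001 0.999] need [-1.   0.2  0.9] [-0.4 -0.4 -0.9]
```

{"method": "carry_out", "body": {"series": [[[0,0,2],0],[[0,0,1],0],[[0,0,0],0]]}}

```text
clock: 16.83
position: [0.4525, 0.3005, 0.0375]
ee_rot: [-0.016, 0.846, 0.532, -0.003]
contact_force: [0.5, 1.5, -0.4]
width: 0.0641
```

Near the floor by the numbers. I'll open in place, then check the rim heights.

{"method": "carry_out", "body": {"series": [[[0,0,0],0],[[0,0,0],0],[[0,0,0],0],[[0,0,0],0],[[0,0,-10],0],[[0,0,-20],0],[[0,0,-30],0],[[0,0,-30],0],[[0,0,-10],0],[[0,0,0],0]], "fingers": 84}}

```text
clock: 17.67
position: [0.4545, 0.2975, 0.1419]
ee_rot: [-0.016, 0.846, 0.532, -0.005]
contact_force: [0.2, 0.1, 0.0]
width: 0.0836
```

```bash
python3 - <<'E'
from foot import *
s=manip.get_state(); print(s["position"],s["ee_rot"])
b=shot("w13"); c,k,res=radial(b,(.4525,.298,.092),.0325); print("mid",c,k,res,plane(b,c,.092)); np.save("midc.npy",c)
c,k,res=radial(b,(.452,.298,.064),.0415,hi=1.12); print("large",c,k,res,plane(b,c,.064))
print("to small",toolshift([.6215,.126,.17],s))
c=wproj(b,[(.452,.298,.08)])[0].astype(int);print(c)
cv2.imwrite("pics/c13.png",cv2.resize(b["frame"][c[1]-75:c[1]+75,c[0]-100:c[0]+100],(800,600),interpolation=cv2.INTER_CUBIC))
E
```

```text
[0.45448943 0.2975433  0.14193721] [-0.0163132   0.84643513  0.53222074 -0.00474693]
mid [321.10083377 208.84901674] 0.9850836817176029 0.27351671242696796 [0.45249774 0.29910785 0.092     ]
large [319.52809015 200.66167587] 0.9915562838748865 0.39384375975231833 [0.45287176 0.29771087 0.064     ]
to small [-81.9 223.8 -36.2]
[319 204]
```

View pics/c13.png

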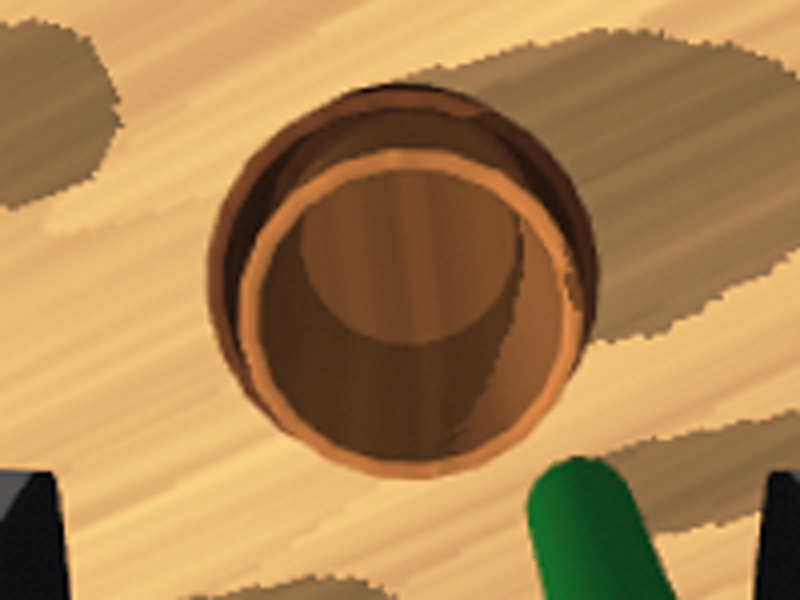

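Picture 11 shows the middle pot nested, with its rim well inside the dark pot's rim and centred at crop(412,313). The rim scale matches a rim height of 92 mm. Next, the small pot.

{"method": "carry_out", "body": {"series": [[[-8,20,-2],0],[[-11,28,-2],0],[[-11,28,-2],0],[[-11,28,-2],0],[[-11,28,-2],0],[[-8,22,-2],0],[[0,0,0],0],[[0,0,0],0]], "fingers": 80}}

```text
clock: 18.38
position: [0.5663, 0.1713, 0.1397]
ee_rot: [-0.019, 0.845, 0.534, -0.011]
contact_force: [-0.7, -0.4, 0.4]
width: 0.08
```

```bash
cat > sm.py <<'E'
from foot import *
import sys
s=manip.get_state(); im=shot(sys.argv[1]); c,k,res=radial(im,(.622,.126,.098),.0245); 
print(s["position"],s["ee_rot"],c,k,res,plane(im,c,.100)); im["c"]=c; np.save(sys.argv[1]+".npy",im,allow_pickle=True)
if len(sys.argv)>2:
    a=np.load(sys.argv[2]+".npy",allow_pickle=True).item(); print(tri(wray(a,a["c"]),wray(im,c)))
print("need",toolshift(plane(im,c,.1)*[1,1,0]+[0,0,.08],s), toolshift([.6215,.126,.08],s))
E
python3 sm.py w14
```

```text
[0.56632614 0.17126263 0.13968103] [-0.01908384  0.84545567  0.53359375 -0.01087364] [300.55773471 300.82954968] 0.9883170424192551 0.2117003024260633 [0.62234448 0.12679517 0.1       ]
need [-16.2  72.3  56.5] [-17.2  71.8  56.5]
```

{"method": "carry_out", "body": {"series": [[[-5,20,0],0],[[-6,26,0],0],[[-4,18,0],0],[[0,0,0],0],[[0,0,0],0],[[0,0,10],0],[[0,0,0],0]]}}

```text
clock: 19.02
position: [0.6108, 0.1354, 0.1224]
ee_rot: [-0.023, 0.843, 0.536, -0.015]
contact_force: [-0.4, -0.7, 0.0]
width: 0.08
```

```bash
python3 sm.py w15 w14
```

```text
[0.61082676 0.13536294 0.12237827] [-0.02303239  0.84347856  0.53645583 -0.01511862] [316.9386867  244.93516645] 0.9887992331199063 0.23989415970039474 [0.6225793  0.12694158 0.1       ]
(array([0.62259455, 0.12678957, 0.09970178]), [np.float64(0.00013110411182428003), np.float64(0.00013110411182420568)])
need [-2.6 16.5 41.5] [-3.9 15.9 41.6]
```

{"method": "carry_out", "body": {"series": [[[-2,10,0],0],[[-1,9,0],0],[[0,0,0],0],[[0,0,0],0],[[0,0,12],0],[[0,0,12],0],[[0,0,0],0]]}}

```text
clock: 19.65
position: [0.6281, 0.1258, 0.0997]
ee_rot: [-0.022, 0.843, 0.537, -0.013]
contact_force: [-0.3, -0.7, -0.3]
width: 0.0803
```

```bash
cat > n.py <<'E'
from foot import *
s=manip.get_state(); print(toolshift([.6225,.1269,.046],s),toolshift([.6225,.1269,.087],s),s["ee_rot"].round(3),s["contact_force"].round(1))
E
python3 n.py
```

```text
[-1.5 -2.8 53.9] [-1.4 -4.9 12.9] [-0.022  0.843  0.537 -0.013] [-0.3 -0.7 -0.3]
```

{"method": "carry_out", "body": {"series": [[[-1,-5,0],0],[[0,0,0],0],[[0,0,12],0],[[0,0,16],0],[[0,0,12],0],[[0,0,8],0],[[0,0,0],0]]}}

```text
clock: 20.23
position: [0.6222, 0.1288, 0.0522]
ee_rot: [-0.021, 0.843, 0.537, -0.01]
contact_force: [-0.1, -0.2, -0.3]
width: 0.08
```

```bash
python3 n.py
```

```text
[-1.6  1.4  6.1] [ -1.4  -0.5 -34.8] [-0.021  0.843  0.537 -0.01 ] [-0.1 -0.2 -0.3]
```

{"method": "carry_out", "body": {"series": [[[-1,0,4],0],[[0,0,3],0],[[0,0,0],0],[[0,0,0],0],[[0,0,0],0],[[0,0,0],0],[[0,0,0],0]], "fingers": 35, "squeeze": 40}}

```text
clock: 20.82
position: [0.6226, 0.1278, 0.046]
ee_rot: [-0.02, 0.843, 0.537, -0.009]
contact_force: [-0.1, -0.4, -1.6]
width: 0.0475
```

```bash
cat > g.py <<'E'
from foot import *
s=manip.get_state(); b=shot("w16"); c,k,res=radial(b,(.6225,.1269,.1),.0245);p=plane(b,c,.1); rt=(b["R"].T@(p-b["p"])*1000).round(1)
print(k,res,p,rt,s["width"],s["ee_rot"]); np.save("rt.npy",rt)
E
python3 g.py
```

```text
0.9752784204516204 0.35029929183787445 [0.62393941 0.12739159 0.1       ] [  0.5  -0.9 -54. ] 0.04745749523448474 [-0.01999266  0.84300114  0.53746787 -0.00881207]
```

{"method": "carry_out", "body": {"series": [[[0,0,-12],0],[[0,0,-22],0],[[0,0,-25],0],[[0,0,-25],0],[[0,0,-25],0],[[0,0,-22],0],[[0,0,-8],0],[[0,0,0],0]]}}

```text
clock: 21.53
position: [0.6262, 0.1245, 0.1887]
ee_rot: [-0.021, 0.843, 0.537, -0.011]
contact_force: [0.3, 0.2, -1.0]
width: 0.047
```

{"method": "carry_out", "body": {"series": [[[5,-14,0],0],[[9,-24,0],0],[[10,-27,0],0],[[10,-27,0],0],[[10,-27,0],0],[[10,-27,0],0],[[8,-22,0],0],[[4,-11,0],0],[[0,0,0],0],[[0,0,0],0]]}}

```text
clock: 22.37
position: [0.472, 0.2657, 0.1828]
ee_rot: [-0.027, 0.843, 0.536, -0.024]
contact_force: [1.3, 0.5, -1.4]
width: 0.0478
```

```bash
cat > st2.py <<'E'
from foot import *
s=manip.get_state(); g=np.load("w16.npy",allow_pickle=True).item()["R"]
f,r,ax,R=foot(s,g,np.load("rt.npy"),.100); print("foot",f.round(4),"rim",r.round(4),ax.round(3),"need",(R.T@(np.array([.4525,.2987,.020])-f)*1000).round(1),"z-level need",(R.T@(np.array([.4525,.2987,f[2]])-f)*1000).round(1),s["contact_force"].round(1))
E
cat > chk.py <<'E'
from foot import *
s=manip.get_state(); b=shot("w17"); c,k,res=radial(b,s["position"]+[0,0,.054],.0245); p=plane(b,c,s["position"][2]+.054); print("small rim tool",(b["R"].T@(p-b["p"])*1000).round(1),k,res)
E
python3 st2.py; python3 chk.py
```

```text
foot [0.4718 0.265  0.1368] rim [0.4751 0.2655 0.2367] [0.033 0.005 0.999] need [ 23.7 -23.4 118.4] z-level need [ 22.4 -31.7   2. ] [ 1.3  0.5 -1.4]
small rim tool [  0.4  -0.9 -54.1] 0.9651149013343565 0.725646287302002
```

{"method": "carry_out", "body": {"series": [[[8,-11,0],0],[[8,-12,0],0],[[5,-8,0],0],[[0,0,0],0],[[0,0,0],0]]}}

```text
clock: 22.83
position: [0.4558, 0.2974, 0.1832]
ee_rot: [-0.026, 0.845, 0.533, -0.024]
contact_force: [0.3, -0.3, -1.4]
width: 0.0478
```

```bash
python3 st2.py
```

```text
foot [0.4556 0.2966 0.1372] rim [0.4589 0.2973 0.2371] [0.033 0.006 0.999] need [  2.1   4.5 117.1] z-level need [ 0.5 -3.7  0.3] [ 0.3 -0.3 -1.4]
```

{"method": "carry_out", "body": {"series": [[[0,-1.5,10],0],[[0,0,12],0],[[0,0,10],0],[[0,0,0],0],[[0,0,0],0]]}}

```text
clock: 23.25
position: [0.454, 0.2968, 0.1484]
ee_rot: [-0.025, 0.846, 0.532, -0.024]
contact_force: [-0.2, -0.3, -0.3]
width: 0.0472
```

```bash
python3 st2.py
```

```text
foot [0.4539 0.296  0.1023] rim [0.457  0.2967 0.2023] [0.031 0.008 0.999] need [ 3.   3.2 82.3] z-level need [ 1.9 -2.4  0.1] [-0.2 -0.3 -0.3]
```

{"method": "carry_out", "body": {"series": [[[3,-3,0],0],[[0,0,0],0],[[0,0.8,12],0],[[0,0.8,10],0],[[0,0,0],0]]}}

```text
clock: 23.67
position: [0.4545, 0.301, 0.1274]
ee_rot: [-0.025, 0.846, 0.532, -0.022]
contact_force: [-0.2, -0.5, -1.0]
width: 0.0476
```

```bash
python3 st2.py
```

```text
foot [0.4546 0.3002 0.0813] rim [0.4573 0.3008 0.1813] [0.027 0.006 1.   ] need [-1.6  2.8 61.3] z-level need [-2.3 -1.2  0.1] [-0.2 -0.5 -1. ]
```

Foot is about 2.5 mm off centre and 11 mm below the middle rim, so it is entering cleanly. Continuing down with small corrections.

{"method": "carry_out", "body": {"series": [[[-2,-0.5,6],0],[[-0.5,0.6,12],0],[[0,0.6,10],0],[[0,0,0],0]]}}

```text
clock: 24.0
position: [0.453, 0.2991, 0.099]
ee_rot: [-0.025, 0.846, 0.532, -0.021]
contact_force: [-0.1, 0.3, -1.4]
width: 0.0478
```

```bash
python3 st2.py
```

```text
foot [0.4532 0.2984 0.053 ] rim [0.4557 0.2989 0.153 ] [0.025 0.005 1.   ] need [ 0.3  1.4 33. ] z-level need [-0.  -0.7  0. ] [-0.1  0.3 -1.4]
```

{"method": "carry_out", "body": {"series": [[[0,0.5,10],0],[[0,0.5,9],0],[[0,0.3,6],0],[[0,0,0],0]]}}

```text
clock: 24.33
position: [0.4529, 0.2992, 0.0721]
ee_rot: [-0.025, 0.846, 0.532, -0.02]
contact_force: [-0.5, -0.1, -0.9]
width: 0.0473
```

```bash
python3 st2.py
```

```text
foot [0.4531 0.2985 0.026 ] rim [0.4556 0.299  0.126 ] [0.024 0.005 1.   ] need [-0.1 -0.3  6.1] z-level need [-0.1 -0.7  0. ] [-0.5 -0.1 -0.9]
```

{"method": "carry_out", "body": {"series": [[[0,0,3],0],[[0,0,2],0],[[0,0,2],0],[[0,0,1],0],[[0,0,0],0]]}}

```text
clock: 24.75
position: [0.4531, 0.2997, 0.066]
ee_rot: [-0.024, 0.846, 0.532, -0.019]
contact_force: [-0.6, 0.8, -1.4]
width: 0.0475
```

```bash
python3 st2.py
```

```text
foot [0.4535 0.299  0.02  ] rim [0.4557 0.2994 0.12  ] [0.023 0.004 1.   ] need [-0.7 -0.7  0. ] z-level need [-0.7 -0.7  0. ] [-0.6  0.8 -1.4]
```

The foot is at 20.0 mm, home by the numbers. One more small push, then release and retreat upward.

{"method": "carry_out", "body": {"series": [[[0,0,1.5],0],[[0,0,0],0]]}}

```text
clock: 24.92
position: [0.4538, 0.3001, 0.0656]
ee_rot: [-0.024, 0.846, 0.532, -0.018]
contact_force: [0.2, 0.8, -0.6]
width: 0.0477
```

{"method": "carry_out", "body": {"series": [[[0,0,0],0],[[0,0,0],0],[[0,0,0],0],[[0,0,0],0],[[0,0,-10],0],[[0,0,-20],0],[[0,0,-30],0],[[0,0,-30],0],[[0,0,-10],0],[[0,0,0],0]], "fingers": 80}}

```text
clock: 25.75
position: [0.4591, 0.2976, 0.1704]
ee_rot: [-0.024, 0.846, 0.532, -0.02]
contact_force: [0.1, 0.5, 0.2]
width: 0.0802
```

```bash
python3 - <<'E'
from foot import *
s=manip.get_state(); print(s["position"],s["clock"],s["width"])
b=shot("w20"); out={}
for n,c0,r in(("small",(.4525,.2987,.120),.0245),("mid",(.4525,.2987,.092),.0325),("large",(.452,.298,.064),.0415)):
    c,k,res=radial(b,c0,r,lo=.85,hi=1.15); print(n,c,k,res,plane(b,c,c0[2])); out[n]=c
np.save("w20c.npy",out,allow_pickle=True)
t=manip.get_image("scene")["frame"]
w=b["frame"]; x,y=out["small"].astype(int)
cv2.imwrite("pics/c20.png",np.vstack([np.hstack([cv2.resize(w[y-75:y+75,x-100:x+100],(400,300)),cv2.resize(t[160:250,360:480],(400,300),interpolation=cv2.INTER_CUBIC)]),cv2.resize(t[110:230,160:480],(800,300),interpolation=cv2.INTER_CUBIC)]))
E
```

```text
[0.45905671 0.29758461 0.17041474] 25.75 0.0802491874188401
small [319.77095801 207.45770071] 0.9799066418233132 0.27294609819728066 [0.4541381  0.29855113 0.12      ]
mid [320.27438726 198.50326728] 1.005900370142525 0.4855642575558399 [0.453544   0.29887605 0.092     ]
large [318.99814988 191.49034565] 0.985821548330096 0.2201473841029582 [0.45247056 0.29772354 0.064     ]
```

View pics/c20.png

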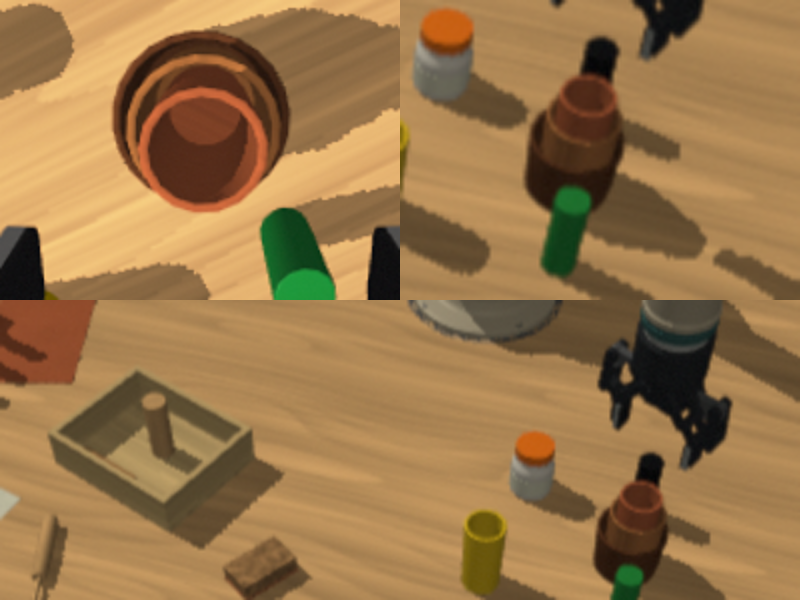

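The last picture shows all three rims nested and concentric, the offcut standing in the box, and the neighbours in place. I'll take one more view to check heights before handing in.

{"method": "carry_out", "body": {"series": [[[0,-20,-15],0],[[0,-20,-15],0],[[0,0,0],0],[[0,0,0],0],[[0,0,0],0]]}}

```text
clock: 26.27
position: [0.4197, 0.312, 0.1952]
ee_rot: [-0.025, 0.846, 0.531, -0.027]
contact_force: [-0.2, 0.5, 0.1]
width: 0.0798
```

```bash
python3 - <<'E'
from foot import *
a=np.load("w20.npy",allow_pickle=True).item(); o=np.load("w20c.npy",allow_pickle=True).item(); b=shot("w21"); Z={}
for n,c0,r in(("small",(.4535,.2987,.120),.0245),("mid",(.453,.2987,.092),.0325),("large",(.452,.298,.064),.0415)):
    c,k,res=radial(b,c0,r,lo=.85,hi=1.15); X,e=tri(wray(a,o[n]),wray(b,c)); Z[n]=X; print(n,k.round(3),plane(b,c,c0[2]).round(4),X.round(4))
E
```

```text
small 0.982 [0.4539 0.2987 0.12  ] [0.4547 0.2983 0.1177]
mid 1.006 [0.4532 0.2988 0.092 ] [0.4539 0.2986 0.09  ]
large 0.993 [0.4523 0.2977 0.064 ] [0.4527 0.2975 0.0626]
```

```bash
python3 -c "
from rig import manip; print(manip.sign_off())"
```

```text
the job is handed in; nothing more can be done
None
```

The job is handed in: the offcut is in the scrap box, the middle pot is inside the largest, and the smallest is inside the middle one. The robot's clock was at about 26 s of the 72 s allowed; sign-off gives no verdict.

**Last checks:**
- **Heights:** from two wrist views the rims stand at 62.6, 90.0 and 117.7 mm. The steps are 27.4 and 27.7 mm, against 28 expected, so both pots are home.
- **Centring:** rim centres agree within about 2 mm, and the largest pot stayed within about 1 mm of its first measured place.
- **Offcut and neighbours:** the last picture shows the offcut standing in the box. The jar, the sanding block and the two nearby dowels look unmoved. I did not measure them, and the chisels and mallet were not in that picture.

**What disagreed or went wrong:**
- **First grasp:** the fingers closed on air above the offcut. The real fingertips sit about 27 mm (shut) to 40 mm (open) behind the stated TCP, so I corrected for that.
- **Fixed cameras:** these read the pot and offcut heights about 5–9 mm low, so I used the wrist views instead.
- **Tool tilt:** the tool drifted up to about 0.05 rad out of vertical. I allowed for it in the placings, and both pots went in with no force reading above about 2 N.

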